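# Index the swivel stage to its next hole

## Robot

A 7-joint arm with a two-finger parallel gripper is mounted at the origin on the work surface. World frame = base frame: x ahead of the robot, y to its left, z up, the work surface at z = 0. Lengths are in m, angles in rad, forces in N, time in s.
With the tool pointing down it reaches from about 0.4 to 0.85 m from the base axis. Payload 10.4 kg.
Tool frame: the origin (TCP) lies midway between the tips of the shut fingers; the grasp point (between the pads) lies 19 mm behind it (ctrl.grip_depth is the distance from the TCP to the grasp point, in m); z points along the fingers, y is the line along which they close (so a half turn about z gives the same grasp; the last joint's range is limited). The gripper opens to 87 mm and grips with 3 to 60 N. Pads are 19 mm wide; open, the fingers measure 117 mm over their backs; the gripper's body (75 mm by 190 mm) begins 51 mm behind the grasp point.
Start: joints at [-1.132, 0.332, -0.065, 1.46, 0.022, 1.35, -0.088], TCP at [0.278, 0.56, 0.223] pointing down, gripper open.
Joint ranges: [-2.6, 2.6], [-0.5, 2.12], [-1.47, 1.34], [0.16, 2.42], [-1.27, 4.41], [0.06, 2.06], [-2.6, 2.6]. Speed limits (rad/s): [2.22, 2.22, 2.79, 2.79, 3.14, 3.14, 3.14].

## Interface

Orientations are given as a rotation vector (axis times angle).
In Python, from plant import state, imaging, ctrl gives the robot as it stands.
- The arm moves only by the tool carry_out, never from a script. Its argument "targets" is one flat list of numbers, 7 for each row, row after row: the turn, a rotation vector about the world's x, y, z in degrees, then the shift along the world's x, y, z in m, then the finger opening in m, from 0 to 0.087. In form: [ax, ay, az, x, y, z, fingers, ax, ay, az, x, y, z, fingers, ...]. A call has 1 to 12 rows; each row shifts and turns the commanded pose from where the row before left it; what a row does not reach is not made up. A row lasts 1/10 s, in which the tool goes at most 50 mm and 8.59 degrees, less where a joint would pass 70% of its speed; a pose out of reach is approached as far as the arm can. A call is refused whole if a number of a shift passes 0.05 or a number of a turn 8.59, either way. A call with a gripper value outside its range is refused whole. The fingers move at their own pace and stop on an object; "newtons" is the grip in N (left out, the last holds). Time passes only in rows, so rows that do not move let the fingers close. It gives the time, the measured TCP pose, the force, the opening and the grip force at its end, in the units of the state.
- state(): the state, without advancing time (a new reading comes with each control period).
- imaging.camera(name): name is "side" or "top" or "wrist"; returns a dict with "img" (420x560x3 uint8, red, green, blue), "z_map" (420x560 float32, m along the optical axis (not along the pixel's ray), 0 where there is no reading), "mtx" (3x3 intrinsics, pixels), "pose" (4x4, takes a point from camera to world coordinates). Camera axes: x right, y down, z forward; pixel columns grow to the right and rows downward; lengths in m; the calibration is good to about 2 mm. A picture is of the moment at which its call begins.
- ctrl.job_done(): hands the job in; it is judged then, once.
The state is a dict: "time_s": time; "qpos": joint angles; "joint_vel": joint speeds; "joint_torque": joint torques, N m; "eef_pos": TCP position; "eef_rot": TCP orientation; "ft_force": force on the tool from outside, world axes, zero at the start; "wrist_torque": the same for the moment, N m; "opening": finger opening in m; "grip_force": force on a finger pad.
Only numpy, scipy, OpenCV 4.12 (cv2) and the standard library are available. Lean on these libraries where they do the work, as an engineer would, in place of code of your own. Each camera call takes 0.05 s, during which the arm holds its last target. There are 200 camera calls.

## Task

The swivel stage in front of the autocollimator is locked at its first angle by a spring index pin. Draw the pin, turn the stage anticlockwise (seen from above) to its next hole and let the pin spring fully home there, feeling for the hole rather than forcing the pin, then let go. Leave the loose things around it where they lie.

Things in the scene. Friction and masses are not known exactly. Their poses are not given: they have to be found in the camera images.
- stand: Fixed stand of the swivel stage: grey round foot 260 mm across, 22 mm high, with a pedestal. Origin at bench height on the turning axis, which is z (up); -x points from the axis to the first hole. Along the 105 mm pin circle two bare steel arc plates, 28 mm wide, lie on the foot: the fixed one with the first hole and, after a step down, an adjustable sector with the next hole.
- first_hole (a point): Mouth of the first hole, 105 mm from the axis, in the top of the fixed plate, 46 mm above the bench. That plate runs from 22 degrees before to 27 degrees after this hole, then the top steps down 2.5 mm to the sector (43.5 mm), which runs on 28 degrees past the next hole. Both holes are 11.6 mm wide, right through.
- stage (a joint): Turning of the round aluminium stage (170 mm across, top at 70 mm, steel polygon on its middle up to 118 mm). Rad, 0 at the first hole, growing anticlockwise from above; stops at -0.2 and 1.29. The next hole is set by hand: somewhere from 0.82 to 1.14 rad (47 to 65 degrees), other every time and not reported, to be felt for. Drag about 0.12 N m; stays where left.
- knob (a point): Middle of the head of the black pull knob, on the pin's axis, 105 mm from the turning axis: 108 mm above the bench with the pin fully home, 120 with its tip on the fixed plate, 117.5 on the sector. Head 28 mm across, 19 mm high; below it a 17 mm neck, 11 mm high, then a 22 mm steel barrel (top at 87 mm) on the stage's rim bracket (30 mm wide, top at 69 mm); all turn with the stage.
- plunger: The moving plunger: knob and steel pin, 10 mm across, round-nosed. Origin on the pin's axis, at bench height when fully home; z up; slides up 18 mm at most in the stage's bracket and does not turn in it. A spring drives it down: 4 N when home, 7 N drawn 12 mm (tip level with the fixed plate), 9 N at the top. The slender pin bears light side loads only, under 25 N.
- pin_tip (a point): Lowest point of the pin's round nose, 74 mm below knob, 12 mm below the fixed plate's top when the pin is fully home (knob down on its barrel).
- autocollimator: White autocollimator tube (48 mm, with eyepiece 200 mm long, 146 mm high) on a grey foot, fixed to the bench behind the stage on the side away from the pin's travel; it looks at the polygon. Origin under its foot, 185 mm from the turning axis, x pointing away from the stage.
- hex_key: Bystander: black L-shaped hex key, 90 x 24 mm, 6 mm thick, lying beside the stand; origin under the middle of its long leg (along x).
- loupe: Bystander: black eye loupe, 40 mm across, 34 mm high, beside the stand; origin under its middle.
- screwdriver: Bystander: screwdriver, 165 mm long, black handle 22 mm; origin beneath it near the front of the handle, x towards the blade.
- weight: Bystander: brass test weight with a knob, 38 mm across, 58 mm high; origin under its middle.
- tin: Bystander: round aluminium tin, 60 mm across, 45 mm high; origin under its middle.
- cell: Bystander: open steel sample cup, 64 mm across, 50 mm high; origin under its middle.
- blower: Bystander: black rubber lens blower standing on its base, 52 mm across, 95 mm high; origin under its middle.

How it is judged:
By the outcome, as a careful person would: the job done as asked, in the order asked, and still so for the second after the job is handed in, with the robot touching nothing.
It also fails if it takes over 45 s, if anything falls off the work surface, if the arm or the gripper's body presses on something with over 40 N, if the wrist force passes 120 N, or if a joint passes its speed limit or range.

## Working session

There is one attempt and no reset: what is moved stays moved. The work goes in short steps, Python scripts to look and compute and a tool call to move; the robot and the scene stay as the last step left them, time stands still between calls to the robot, and variables do not carry over. Pictures are saved under pics/ and viewed, at most 10 in all, crops included, and the job is handed in when it is done.

Besides the shell and the picture viewer there is one more tool, called after "Request:" by a JSON object that holds its "api" and its "payload". carry_out: Moves the arm, as the interface text tells. Its arguments: {"type":"object","properties":{"targets":{"type":"array","items":{"type":"number"}},"newtons":{"type":"number"}},"required":["targets"]}

```bash
mkdir -p pics
cat > h.py <<'E'
import numpy as np, cv2
from plant import state, imaging, ctrl
def cloud(c):
    z=c["z_map"]; K=c["mtx"]; v,u=np.indices(z.shape)
    p=np.stack([(u-K[0,2])/K[0,0]*z,(v-K[1,2])/K[1,1]*z,z],-1)
    w=p@c["pose"][:3,:3].T+c["pose"][:3,3]; w[z==0]=np.nan
    return w
E
python3 - <<'E'
from h import *
for n in ["top","side"]:
    c=imaging.camera(n); cv2.imwrite(f"pics/{n}0.png",c["img"][...,::-1]); np.save(f"pics/{n}0.npy",cloud(c))
    print(n,c["mtx"].round(1).tolist(),c["pose"].round(3).tolist())
s=state(); print({k:np.round(v,3).tolist() for k,v in s.items()}, ctrl.grip_depth)
E
```

```text
top [[382.6, 0.0, 281.5], [0.0, 382.6, 209.9], [0.0, 0.0, 1.0]] [[-0.027, -0.985, 0.171, 0.374], [-0.999, 0.023, -0.023, -0.005], [0.019, -0.171, -0.985, 1.182], [0.0, 0.0, 0.0, 1.0]]
side [[439.5, 0.0, 283.7], [0.0, 439.5, 207.9], [0.0, 0.0, 1.0]] [[0.968, -0.129, 0.215, 0.309], [-0.25, -0.543, 0.802, -0.936], [0.013, -0.83, -0.558, 0.73], [0.0, 0.0, 0.0, 1.0]]
{'time_s': 0.1, 'qpos': [-1.132, 0.333, -0.065, 1.461, 0.022, 1.35, -0.089], 'joint_vel': [-0.001, -0.002, -0.002, -0.002, -0.001, -0.0, 0.0], 'joint_torque': [0.002, -62.454, 0.025, -39.071, -0.061, 0.037, 0.0], 'eef_pos': [0.278, 0.559, 0.222], 'eef_rot': [-0.719, -3.058, 0.002], 'ft_force': [0.366, -0.586, -0.375], 'wrist_torque': [0.068, -0.004, 0.032], 'grip_force': 0.0, 'opening': 0.087} 0.0187
```

View pics/top0.png

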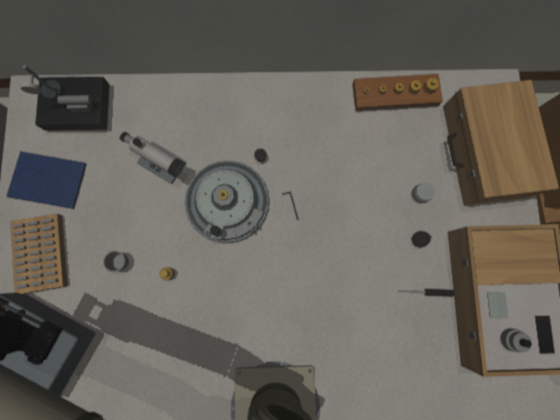

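View pics/side0.png

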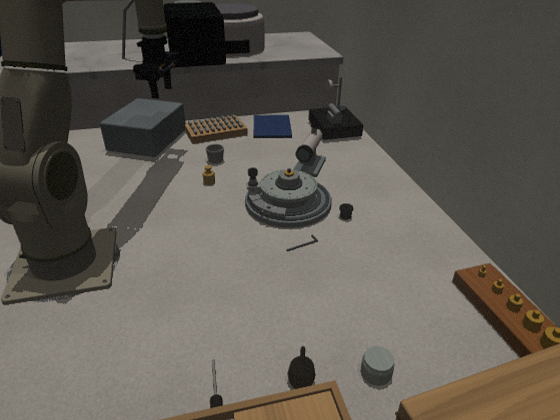

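The top view shows the stage at about (227,201), its knob at about (215,231), the autocollimator at (160,160) up-left, the loupe at (261,155) and the hex key at (293,205). The side view shows the knob at (253,172). Next I measure the axis and the knob.

Run:
```python
from h import *
w=np.load("pics/top0.npy"); img=cv2.imread("pics/top0.png")
def circ(p):
    A=np.c_[2*p[:,:2],np.ones(len(p))]; s=np.linalg.lstsq(A,(p[:,:2]**2).sum(1),rcond=None)[0]
    return s[:2],np.sqrt(s[2]+s[:2]@s[:2])
sub=w[150:260,170:290]
def pts(lo,hi):
    m=(sub[...,2]>lo)&(sub[...,2]<hi); return sub[m]
z=sub[...,2]; print(np.histogram(z[np.isfinite(z)],np.arange(-.005,.16,.005)))
st=pts(.066,.074); print("stage",len(st),np.median(st,0),st[:,:2].min(0),st[:,:2].max(0), cv2.minEnclosingCircle(st[:,:2].astype(np.float32)))
ft=pts(.017,.027); print("foot",cv2.minEnclosingCircle(ft[:,:2].astype(np.float32)))
m=(w[...,2]>.108)&(w[...,2]<.122); m[:215]=0; m[250:]=0; m[:,:195]=0;m[:,240:]=0
k=w[m]; print("knob top",len(k),k.mean(0),k.min(0),k.max(0))
m=(sub[...,2]>.1)&(sub[...,2]<.13);m[60:]=0; p=sub[m]; print("poly",len(p),p.mean(0))
# side view
w2=np.load("pics/side0.npy"); m=np.zeros(w2.shape[:2],bool); m[160:185,243:263]=1; m&=(w2[...,2]>.112)&(w2[...,2]<.122)
k=w2[m]; print("side knob",len(k),k.mean(0),k.min(0),k.max(0))
s2=w2[160:230,235:340]; m=(s2[...,2]>.066)&(s2[...,2]<.074);print("side stage",cv2.minEnclosingCircle(s2[m][:,:2].astype(np.float32)))
m=(s2[...,2]>.017)&(s2[...,2]<.027);print("side foot",cv2.minEnclosingCircle(s2[m][:,:2].astype(np.float32)))
```

```text
(array([3601, 3493,  125,   54,  306, 1133,  726,  122,   72,  287,  185,
          2,    9,   31, 1034, 1041,  154,   27,   20,   23,  160,  148,
        100,   77,   87,    9,    0,    0,    0,    0,    0,    0]), array([-0.005,  0.   ,  0.005,  0.01 ,  0.015,  0.02 ,  0.025,  0.03 ,
        0.035,  0.04 ,  0.045,  0.05 ,  0.055,  0.06 ,  0.065,  0.07 ,
        0.075,  0.08 ,  0.085,  0.09 ,  0.095,  0.1  ,  0.105,  0.11 ,
        0.115,  0.12 ,  0.125,  0.13 ,  0.135,  0.14 ,  0.145,  0.15 ,
        0.155]))
stage 1967 [0.60470473 0.13837173 0.06996438] [0.48785694 0.05225558] [0.7085922  0.27855739] ((0.6111133694648743, 0.17883235216140747), 0.12668268382549286)
foot ((0.6441271305084229, 0.169612854719162), 0.1766480654478073)
knob top 79 [0.50697977 0.15897085 0.11683881] [0.49453104 0.14619792 0.10988073] [0.51993667 0.17131773 0.12070278]
poly 338 [0.65021709 0.19826895 0.10698123]
side knob 48 [0.50543062 0.15372954 0.11711245] [0.49324003 0.14280569 0.11217011] [0.51867241 0.16874323 0.12082847]
side stage ((0.6125709414482117, 0.1762801557779312), 0.1281231790781021)
side foot ((0.6571789383888245, 0.1900050789117813), 0.20368371903896332)
```

Run:
```python
from h import *
for n in ["top","side"]:
    w=np.load(f"pics/{n}0.npy"); w=w[np.isfinite(w[...,2])]
    c=np.array([.607,.134])
    for it in range(4):
        r=np.hypot(*(w[:,:2]-c).T)
        f=w[(abs(r-.118)<.02)&(w[:,2]>.016)&(w[:,2]<.028)]
        a=w[(r<.094)&(w[:,2]>.064)&(w[:,2]<.076)]
        # boundary of stage disc: convex hull -> circle
        h=cv2.convexHull(a[:,:2].astype(np.float32))
        p=w[(r<.045)&(w[:,2]>.112)]
        e=cv2.minEnclosingCircle(h); c=np.array(e[0]) if it<3 else c
    print(n,"stage",e,"poly",len(p),p.mean(0),"foot",cv2.minEnclosingCircle(f[:,:2].astype(np.float32)),
     "ell",cv2.fitEllipse(h))
    for k in [[.507,.159],[.5054,.1537]]:
        d=np.array(k)-c; print(np.hypot(*d),np.degrees(np.arctan2(d[1],d[0])))
    # tall things within 0.2 of axis
    m=(r<.3)&(r>.13)&(w[:,2]>.02); q=w[m]; an=np.degrees(np.arctan2(q[:,1]-c[1],q[:,0]-c[0]))
    for lo in range(-180,180,20):
        s=q[(an>=lo)&(an<lo+20)]
        if len(s)>3: print(lo,len(s),"zmax",s[:,2].max().round(3),"rmin",np.hypot(*(s[:,:2]-c).T).min().round(3))
```

```text
top stage ((0.6022434830665588, 0.13722267746925354), 0.09273307025432587) poly 13 [0.60966079 0.13656088 0.11714637] foot ((0.6095100045204163, 0.1380843073129654), 0.1303582340478897) ell ((0.6070070862770081, 0.13739246129989624), (0.16549141705036163, 0.18092049658298492), 83.54967498779297)
0.09770144749827424 167.12077731654674
0.09823523996125383 170.3439446819684
-80 5 zmax 0.029 rmin 0.13
-60 25 zmax 0.036 rmin 0.13
-40 140 zmax 0.039 rmin 0.13
-20 21 zmax 0.025 rmin 0.131
0 17 zmax 0.025 rmin 0.13
20 14 zmax 0.028 rmin 0.13
40 720 zmax 0.146 rmin 0.13
60 201 zmax 0.114 rmin 0.13
120 54 zmax 0.062 rmin 0.257
140 90 zmax 0.062 rmin 0.256
side stage ((0.5993210673332214, 0.13473370671272278), 0.09295469522476196) poly 12 [0.60707451 0.13636491 0.1168269 ] foot ((0.6082826852798462, 0.13263587653636932), 0.12993192672729492) ell ((0.603161633014679, 0.13527540862560272), (0.16996699571609497, 0.18202030658721924), 88.37056732177734)
0.09560917945495029 165.73781181851638
0.09601359257687732 169.04013839393667
-80 10 zmax 0.024 rmin 0.13
-60 33 zmax 0.038 rmin 0.13
-40 128 zmax 0.038 rmin 0.131
-20 15 zmax 0.026 rmin 0.131
0 10 zmax 0.027 rmin 0.131
40 544 zmax 0.147 rmin 0.154
60 44 zmax 0.111 rmin 0.156
120 36 zmax 0.061 rmin 0.255
140 102 zmax 0.061 rmin 0.255
```

Request:
{"api": "carry_out", "payload": {"targets": [0, 0, 1, 0.0228, -0.0403, -0.004, 0.06, 0, 0, 1, 0.0228, -0.0403, -0.004, 0.06, 0, 0, 1, 0.0228, -0.0403, -0.004, 0.06, 0, 0, 1, 0.0228, -0.0403, -0.004, 0.06, 0, 0, 1, 0.0228, -0.0403, -0.004, 0.06, 0, 0, 1, 0.0228, -0.0403, -0.004, 0.06, 0, 0, 1, 0.0228, -0.0403, -0.004, 0.06, 0, 0, 1, 0.0228, -0.0403, -0.004, 0.06, 0, 0, 1, 0.0228, -0.0403, -0.004, 0.06, 0, 0, 1, 0.0228, -0.0403, -0.004, 0.06, 0, 0, 0, 0, 0, 0, 0.06]}}

```text
time_s: 1.2
eef_pos: [0.5087, 0.1495, 0.182]
eef_rot: [0.463, 3.107, -0.004]
ft_force: [0.1, 0.2, -0.5]
opening: 0.0599
grip_force: 0.0
```

Run:
```python
from h import *
c=imaging.camera("wrist"); cv2.imwrite("pics/wrist1.png",c["img"][...,::-1]); np.save("pics/wrist1.npy",cloud(c))
w=cloud(c).reshape(-1,3); w=w[np.isfinite(w[:,2])]
k=w[(w[:,2]>.112)&(w[:,2]<.122)&(np.hypot(w[:,0]-.506,w[:,1]-.156)<.03)]
if len(k): print("knob",len(k),k.mean(0),cv2.minEnclosingCircle(k[:,:2].astype(np.float32)),np.median(k[:,2]))
p=w[(w[:,2]>.112)&(w[:,2]<.122)&(np.hypot(w[:,0]-.6085,w[:,1]-.1355)<.045)]
if len(p): print("poly",len(p),p.mean(0),cv2.minEnclosingCircle(p[:,:2].astype(np.float32)))
s=state(); print({k:np.round(s[k],3).tolist() for k in s})
```

```text
knob 962 [0.5053628  0.15933922 0.11678203] ((0.5062965750694275, 0.15891124308109283), 0.014154798351228237) 0.11699038911690487
poly 138 [0.60778775 0.13691885 0.1168967 ] ((0.6090444326400757, 0.13705867528915405), 0.005842661950737238)
{'time_s': 1.25, 'qpos': [-0.59, 0.147, 0.231, 1.779, -0.035, 1.22, 0.928], 'joint_vel': [-0.046, -0.008, -0.067, -0.002, -0.018, 0.004, -0.037], 'joint_torque': [3.049, -46.232, 4.472, -37.433, 0.475, 0.012, 0.751], 'eef_pos': [0.507, 0.153, 0.182], 'eef_rot': [-0.459, -3.108, 0.002], 'ft_force': [0.279, 0.395, -0.125], 'wrist_torque': [0.077, 0.036, 0.006], 'grip_force': 0.0, 'opening': 0.06}
```

View pics/wrist1.png

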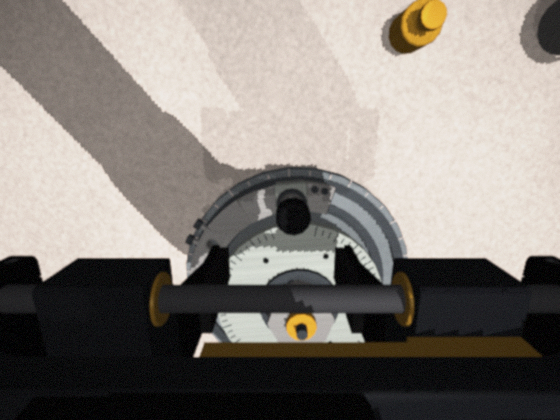

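The wrist view shows the knob head at about (293,210), between the fingers. Measured at (0.506, 0.1585), top 0.117, it lies 105 mm from the axis at (0.609, 0.1365), as it should. Now I descend.

Request:
{"api": "carry_out", "payload": {"targets": [0, 0, 0, 0, 0.0025, -0.023, 0.06, 0, 0, 0, 0, 0, -0.023, 0.06, 0, 0, 0, 0, 0, -0.023, 0.06, 0, 0, 0, 0, 0, -0.023, 0.06, 0, 0, 0, 0, 0, 0, 0.06, 0, 0, 0, 0, 0, 0, 0.06, 0, 0, 0, 0, 0, 0, 0.06], "newtons": 25}}

```text
time_s: 1.95
eef_pos: [0.507, 0.1599, 0.0919]
eef_rot: [0.449, 3.108, 0.002]
ft_force: [-0.2, 0.4, -0.0]
opening: 0.06
grip_force: 0.0
```

Request:
{"api": "carry_out", "payload": {"targets": [0, 0, 0, -0.0005, -0.001, -0.001, 0.031, 0, 0, 0, 0, 0, 0, 0.031, 0, 0, 0, 0, 0, 0, 0.031, 0, 0, 0, 0, 0, 0, 0.031], "newtons": 8}}

```text
time_s: 2.35
eef_pos: [0.5061, 0.1581, 0.0898]
eef_rot: [0.45, 3.109, 0.0]
ft_force: [0.3, 0.3, -1.0]
opening: 0.0364
grip_force: 0.0
```

Request:
{"api": "carry_out", "payload": {"targets": [0, 0, 0, 0, 0, 0, 0.02, 0, 0, 0, 0, 0, 0, 0.02, 0, 0, 0, 0, 0, 0, 0.02], "newtons": 8}}

```text
time_s: 2.65
eef_pos: [0.5061, 0.1585, 0.0897]
eef_rot: [0.449, 3.109, 0.001]
ft_force: [-0.4, 2.2, -0.0]
opening: 0.0277
grip_force: 8.0
```

Request:
{"api": "carry_out", "payload": {"targets": [0, 0, 0, 0, 0, 0, 0.02, 0, 0, 0, 0, 0, 0, 0.02, 0, 0, 0, 0, 0, 0.003, 0.02, 0, 0, 0, 0, 0, 0.004, 0.02, 0, 0, 0, 0, 0, 0.004, 0.02, 0, 0, 0, 0, 0, 0.004, 0.02, 0, 0, 0, 0, 0, 0, 0.02, 0, 0, 0, 0, 0, 0, 0.02], "newtons": 25}}

```text
time_s: 3.45
eef_pos: [0.5058, 0.1577, 0.1042]
eef_rot: [-0.45, -3.109, 0.001]
ft_force: [4.4, -0.1, -9.7]
opening: 0.0271
grip_force: 25.0
```

Run:
```python
from h import *
c=imaging.camera("wrist"); w=cloud(c).reshape(-1,3); w=w[np.isfinite(w[:,2])]
k=w[(w[:,2]>.110)&(w[:,2]<.14)&(np.hypot(w[:,0]-.506,w[:,1]-.1585)<.013)]
print(len(k), k.mean(0) if len(k) else 0, np.median(k[:,2]) if len(k) else 0)
s=state(); print(s["eef_pos"],s["ft_force"],s["wrist_torque"])
```

```text
1119 [0.49969818 0.16149868 0.12991853] 0.13124312993803047
[0.50583228 0.1577159  0.10423666] [ 3.46207877  1.11783939 -7.14573894] [ 0.17864663 -0.80041447  0.13294823]
```

Run:
```python
import numpy as np
def f(a0,st,n):
    a=np.radians(168+a0+st*np.arange(n+1)); p=.105*np.c_[np.cos(a),np.sin(a)]
    print(a0,np.diff(p,axis=0).round(4).tolist())
f(0,4,9)
f(36,1,10);f(46,1,10);f(56,1,11)
```

```text
0 [[-0.0013, -0.0072], [-0.0008, -0.0073], [-0.0003, -0.0073], [0.0003, -0.0073], [0.0008, -0.0073], [0.0013, -0.0072], [0.0018, -0.0071], [0.0023, -0.007], [0.0027, -0.0068]]
36 [[0.0008, -0.0017], [0.0008, -0.0017], [0.0008, -0.0016], [0.0008, -0.0016], [0.0009, -0.0016], [0.0009, -0.0016], [0.0009, -0.0016], [0.001, -0.0016], [0.001, -0.0015], [0.001, -0.0015]]
46 [[0.001, -0.0015], [0.0011, -0.0015], [0.0011, -0.0015], [0.0011, -0.0015], [0.0011, -0.0014], [0.0012, -0.0014], [0.0012, -0.0014], [0.0012, -0.0014], [0.0012, -0.0014], [0.0013, -0.0013]]
56 [[0.0013, -0.0013], [0.0013, -0.0013], [0.0013, -0.0013], [0.0014, -0.0012], [0.0014, -0.0012], [0.0014, -0.0012], [0.0014, -0.0012], [0.0014, -0.0011], [0.0015, -0.0011], [0.0015, -0.0011], [0.0015, -0.0011]]
```

Request:
{"api": "carry_out", "payload": {"targets": [0, 0, 4, -0.0013, -0.0072, 0, 0.02, 0, 0, 4, -0.0008, -0.0073, 0, 0.02, 0, 0, 4, -0.0003, -0.0073, 0, 0.02, 0, 0, 4, 0.0003, -0.0073, 0, 0.02, 0, 0, 0, 0, 0, 0, 0.02]}}

```text
time_s: 4.0
eef_pos: [0.5041, 0.128, 0.1045]
eef_rot: [0.011, 3.141, -0.0]
ft_force: [5.2, 1.0, -9.4]
opening: 0.027
grip_force: 25.0
```

Request:
{"api": "carry_out", "payload": {"targets": [0, 0, 4, 0.0012, -0.0073, 0, 0.02, 0, 0, 4, 0.0015, -0.0072, 0, 0.02, 0, 0, 4, 0.0018, -0.0071, 0, 0.02, 0, 0, 4, 0.0023, -0.007, 0, 0.02, 0, 0, 4, 0.0027, -0.0068, 0, 0.02, 0, 0, 0, 0, 0, 0, 0.02, 0, 0, 0, 0, 0, 0, 0.02]}}

```text
time_s: 4.7
eef_pos: [0.5131, 0.0938, 0.1044]
eef_rot: [0.529, -3.096, -0.0]
ft_force: [3.5, 0.9, -8.9]
opening: 0.0269
grip_force: 25.0
```

Run:
```python
from h import *
c=imaging.camera("wrist"); w=cloud(c).reshape(-1,3); w=w[np.isfinite(w[:,2])]
s=state(); e=s["eef_pos"]; print(e,s["ft_force"],s["wrist_torque"],s["qpos"])
k=w[(w[:,2]>.124)&(w[:,2]<.137)&(np.hypot(w[:,0]-e[0],w[:,1]-e[1])<.013)]
print(len(k), k.mean(0), np.median(k[:,2]))
d=np.array(e[:2])-[.609,.1365]; print(np.hypot(*d),np.degrees(np.arctan2(d[1],d[0]))%360)
```

```text
[0.51304414 0.09389784 0.10435306] [ 3.30452211  0.6048034  -9.31702712] [ 0.24004767 -0.73661343  0.06253666] [-0.44733765  0.20654212  0.19906015  1.88517548 -0.04670483  1.05491596
  1.68042512]
944 [0.50677581 0.09177592 0.13147645] 0.13156448696404355
0.10498796054974109 203.94010331270619
```

Request:
{"api": "carry_out", "payload": {"targets": [0, 0, 0, 0, 0, -0.0016, 0.02, 0, 0, 0, 0, 0, -0.0016, 0.02, 0, 0, 0, 0, 0, -0.0016, 0.02, 0, 0, 0, 0, 0, 0, 0.02, 0, 0, 0, 0, 0, 0, 0.02]}}

```text
time_s: 5.25
eef_pos: [0.5132, 0.0938, 0.0997]
eef_rot: [0.533, -3.096, -0.0]
ft_force: [0.8, 2.3, -8.1]
opening: 0.027
grip_force: 25.0
```

Request:
{"api": "carry_out", "payload": {"targets": [0, 0, 0, 0, 0, 0, 0.031, 0, 0, 0, 0, 0, 0, 0.031, 0, 0, 0, 0, 0, 0, 0.031], "newtons": 8}}

```text
time_s: 5.55
eef_pos: [0.5138, 0.0934, 0.1004]
eef_rot: [-0.532, 3.095, 0.0]
ft_force: [0.0, 0.3, -0.3]
opening: 0.0306
grip_force: 0.0
```

Released: the pin is on the sector. I lower slightly and push with the trailing finger, feeling for the hole.

Request:
{"api": "carry_out", "payload": {"targets": [0, 0, 0, 0, 0, -0.004, 0.031, 0, 0, 1, 0.0008, -0.0017, 0, 0.031, 0, 0, 1, 0.0008, -0.0017, 0, 0.031, 0, 0, 1, 0.0008, -0.0016, 0, 0.031, 0, 0, 1, 0.0008, -0.0016, 0, 0.031, 0, 0, 1, 0.0009, -0.0016, 0, 0.031, 0, 0, 0, 0, 0, 0, 0.031]}}

```text
time_s: 6.25
eef_pos: [0.5176, 0.0847, 0.0958]
eef_rot: [0.668, -3.07, 0.001]
ft_force: [-0.6, 1.3, -0.4]
opening: 0.0309
grip_force: 0.6
```

```bash
cat >> h.py <<'E'
def look():
    c=imaging.camera("wrist"); w=cloud(c).reshape(-1,3); w=w[np.isfinite(w[:,2])]
    s=state(); e=s["eef_pos"]; d=np.array(e[:2])-[.609,.1365]
    print(np.round(e,4),"F",np.round(s["ft_force"],2),"r",np.hypot(*d).round(4),"ang",(np.degrees(np.arctan2(d[1],d[0]))%360-168).round(2),s["opening"],s["qpos"][6])
    k=w[(w[:,2]>.112)&(w[:,2]<.137)&(np.hypot(w[:,0]-e[0],w[:,1]-e[1])<.014)]
    print("knob top",len(k), np.percentile(k[:,2],[25,50,75,90]).round(4), k.mean(0).round(4))
    return c,w
E
python3 -c "
from h import *
c,w=look(); cv2.imwrite('pics/wrist2.png',c['img'][...,::-1])"
```

```text
[0.5177 0.0847 0.0959] F [-0.39  1.11  0.54] r 0.105 ang 41.55 0.030796522936042906 1.7902468485397873
knob top 1176 [0.1235 0.1254 0.1262 0.1267] [0.5099 0.0806 0.1238]
```

View pics/wrist2.png

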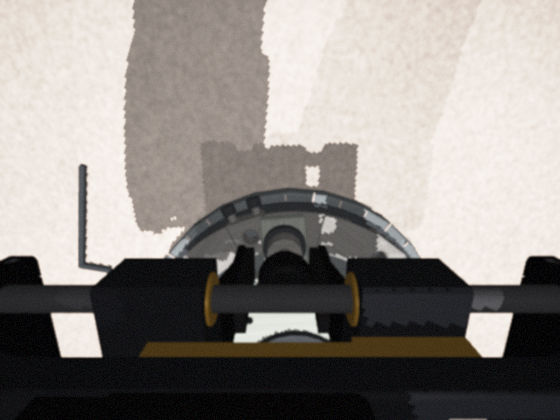

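Request:
{"api": "carry_out", "payload": {"targets": [0, 0, 1, 0.0009, -0.0016, 0, 0.031, 0, 0, 1, 0.0009, -0.0016, 0, 0.031, 0, 0, 1, 0.001, -0.0016, 0, 0.031, 0, 0, 1, 0.001, -0.0015, 0, 0.031, 0, 0, 0, 0, 0, 0, 0.031], "newtons": 5}}

```text
time_s: 6.8
eef_pos: [0.5215, 0.0786, 0.0958]
eef_rot: [-0.775, 3.044, -0.0]
ft_force: [-1.3, 2.6, 0.3]
opening: 0.0312
grip_force: 1.1
```

Request:
{"api": "carry_out", "payload": {"targets": [0, 0, 1, 0.001, -0.0015, 0, 0.031, 0, 0, 0.5, 0.0005, -0.0008, 0, 0.031]}}

```text
time_s: 7.0
eef_pos: [0.5228, 0.0768, 0.0958]
eef_rot: [-0.816, 3.034, 0.0]
ft_force: [-2.3, 3.4, 0.6]
opening: 0.0311
grip_force: 2.3
```

Request:
{"api": "carry_out", "payload": {"targets": [0, 0, 0.5, 0.0005, -0.0008, 0, 0.031, 0, 0, 0.5, 0.0005, -0.0008, 0, 0.031, 0, 0, 0.5, 0.0005, -0.0007, 0, 0.031]}}

```text
time_s: 7.3
eef_pos: [0.5244, 0.0745, 0.0958]
eef_rot: [-0.855, 3.023, 0.0]
ft_force: [-2.0, 5.0, -0.8]
opening: 0.031
grip_force: 2.4
```

```bash
python3 -c "
from h import *
look()"
```

```text
[0.5245 0.0742 0.0958] F [-0.01  2.53 -1.08] r 0.1049 ang 48.39 0.031234261437468686 1.9371933589997694
knob top 1156 [0.1235 0.1254 0.1262 0.1266] [0.5173 0.0694 0.1238]
```

Still riding on the sector. I continue.

Request:
{"api": "carry_out", "payload": {"targets": [0, 0, 0.5, 0.0005, -0.0007, 0, 0.031, 0, 0, 0.5, 0.0005, -0.0007, 0, 0.031, 0, 0, 0.5, 0.0006, -0.0007, 0, 0.031]}}

```text
time_s: 7.65
eef_pos: [0.526, 0.0724, 0.0958]
eef_rot: [-0.895, 3.011, 0.0]
ft_force: [-0.9, 4.5, -0.0]
opening: 0.0313
grip_force: 2.3
```

Request:
{"api": "carry_out", "payload": {"targets": [0, 0, 0.5, 0.0006, -0.0007, 0, 0.031, 0, 0, 0.5, 0.0006, -0.0007, 0, 0.031]}}

```text
time_s: 7.85
eef_pos: [0.5271, 0.071, 0.0958]
eef_rot: [0.921, -3.004, -0.0]
ft_force: [-2.4, 4.8, 0.1]
opening: 0.0311
grip_force: 2.4
```

Request:
{"api": "carry_out", "payload": {"targets": [0, 0, 0.5, 0.0006, -0.0007, 0, 0.031, 0, 0, 0.5, 0.0006, -0.0007, 0, 0.031, 0, 0, 0.5, 0.0006, -0.0007, 0, 0.031]}}

```text
time_s: 8.15
eef_pos: [0.529, 0.0686, 0.0957]
eef_rot: [0.96, -2.991, 0.0]
ft_force: [-1.4, 2.2, -1.3]
opening: 0.0312
grip_force: 1.2
```

Request:
{"api": "carry_out", "payload": {"targets": [0, 0, 0.5, 0.0006, -0.0007, 0, 0.031, 0, 0, 0.5, 0.0006, -0.0007, 0, 0.031, 0, 0, 0.5, 0.0006, -0.0007, 0, 0.031]}}

```text
time_s: 8.45
eef_pos: [0.531, 0.0658, 0.0959]
eef_rot: [-0.998, 2.979, -0.001]
ft_force: [0.4, -0.0, 0.3]
opening: 0.0309
grip_force: 0.0
```

```bash
python3 -c "
from h import *
look()"
```

```text
[0.531  0.0658 0.0959] F [ 0.65  0.23 -0.05] r 0.1052 ang 54.2 0.031113329281469308 2.050374006536671
knob top 1377 [0.1159 0.1168 0.1173 0.1178] [0.5267 0.0623 0.1165]
```

The knob top now reads 0.117 m, the same as at the first hole. The pin has dropped home at about 54°, and no force remains. I open and retreat.

Request:
{"api": "carry_out", "payload": {"targets": [0, 0, 0, 0, 0, 0, 0.055, 0, 0, 0, 0, 0, 0, 0.055, 0, 0, 0, 0, 0, 0, 0.055, 0, 0, 0, 0, 0, 0.02, 0.055, 0, 0, 0, 0, 0, 0.035, 0.055, 0, 0, 0, 0, 0, 0.04, 0.055, 0, 0, 0, -0.01, 0, 0.02, 0.055, 0, 0, 0, -0.03, 0, 0, 0.055, 0, 0, 0, -0.03, 0, 0, 0.055, 0, 0, 0, 0, 0, 0, 0.055]}}

```text
time_s: 9.5
eef_pos: [0.4583, 0.0668, 0.211]
eef_rot: [0.999, -2.978, -0.001]
ft_force: [-0.3, -0.3, -0.3]
opening: 0.0548
grip_force: 0.0
```

Run:
```python
from h import *
s=state(); print(s["time_s"],s["eef_pos"],s["ft_force"],s["opening"])
for n in ["side","wrist"]:
    c=imaging.camera(n); w=cloud(c); cv2.imwrite(f"pics/{n}9.png",c["img"][...,::-1])
    w=w.reshape(-1,3); w=w[np.isfinite(w[:,2])]
    k=w[(w[:,2]>.11)&(w[:,2]<.135)&(np.hypot(w[:,0]-.53,w[:,1]-.065)<.03)]
    if len(k):
        e=cv2.minEnclosingCircle(k[:,:2].astype(np.float32)); d=np.array(e[0])-[.609,.1365]
        print(n,len(k),e,np.median(k[:,2]),np.hypot(*d),np.degrees(np.arctan2(d[1],d[0]))%360-168)
```

```text
9.5 [0.45825564 0.06681762 0.21103208] [-0.27790384 -0.25283775 -0.34888279] 0.054787579977383864
side 64 ((0.5302748680114746, 0.06421351432800293), 0.01451166532933712) 0.11785627809993449 0.1068783533622154 54.55857221951385
wrist 359 ((0.528748095035553, 0.06785805523395538), 0.013221049681305885) 0.11695725374980243 0.10560343191244949 52.5413977001227
```

View pics/side9.png

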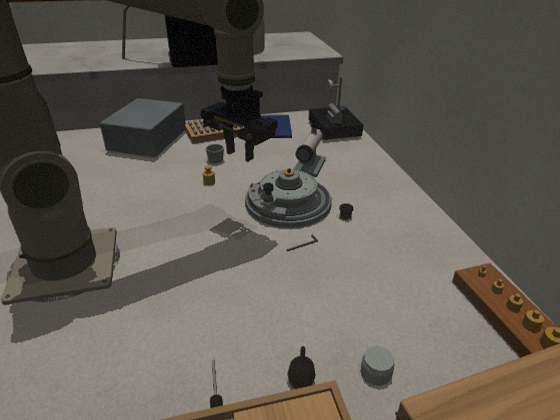

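The side view shows the knob at its new place, (268,189), with the knob top at 0.117 m, which means fully home. The gripper is clear above at (240,140), and the loose things are where they lay. I hand it in.

```bash
python3 -c "
from plant import ctrl
print(ctrl.job_done())"
```

```text
the job is handed in; nothing more can be done
None
```

The stage is turned about 53° anticlockwise with the pin sprung fully home in the next hole, the gripper is clear, the loose things were left alone, and the job was handed in at about 9.6 s.

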